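# Hang the keyhole tumbler holder and put the tumbler in it

## Robot

A 6-joint arm with a two-finger parallel gripper is mounted at the origin on the work surface. World frame = base frame: x ahead of the robot, y to its left, z up, the work surface at z = 0. Lengths are in mm, angles in rad, forces in N, time in s.
With the tool pointing down it reaches from about 325 to 875 mm from the base axis. Payload 4.4 kg.
Tool frame: the origin (TCP) lies at the very end of the fingers, on their centre line; the grasp point (between the pads) lies behind it (arm.pinch_z is the y of the grasp point in the tool frame, in mm); y points along the fingers, z is the direction in which the jaws open and shut, and the axes are right-handed (so a half turn about y gives the same grasp; the last joint's range is limited). The gripper opens to 85 mm and grips with 20 to 120 N. Pads are 22 mm wide; open, the fingers measure 114 mm over their backs; the gripper's body (76 mm by 85 mm) begins 54 mm behind the grasp point. The pads swing forward as they close: fully open they stand 13 mm farther back than shut.
Start: joints at [-1.456, 0.207, 1.542, -0, 1.393, -0.15], TCP at [151.029, -554.813, 231.282] pointing down, gripper open.
Joint ranges: [-2.73, 2.73], [-0.86, 2.22], [0.23, 2.46], [-1.11, 4.25], [0.08, 2.63], [-2.82, 2.82]. Speed limits (rad/s): [2.79, 2.79, 3.14, 3.14, 3.14, 3.14].

## Interface

Orientations are given as a 3x3 rotation matrix whose columns are the frame's x, y, z axes.
In Python, from cell import arm, viewer gives the robot as it stands.
- The arm moves only by the shell command python3 -m crank 'ROWS'. ROWS is text: rows parted by semicolons, each of 7 numbers parted by spaces: the turn, a rotation vector about the tool's x, y, z in units of 6 degrees (1.0 is 6 degrees), then the shift along the tool's x, y, z in units of 40 mm (1.0 is 40 mm), then the closure, from -1 (fully open) to 1 (shut), so that 0 is half open. A call has 1 to 12 rows; each row shifts and turns the commanded pose from where the row before left it, along the tool's axes as they then stand; what a row does not reach is not made up. A row lasts 1/12 s, in which the tool goes at most 41.7 mm and 7.16 degrees, less where a joint would pass 70% of its speed; a pose out of reach is approached as far as the arm can. A call is refused whole if a number of a shift passes 1 or a number of a turn 1, either way. A call with a gripper value outside its range is refused whole. The fingers move at their own pace and stop on an object; the grip force is fixed at half the most. Time passes only in rows, so rows that do not move let the fingers close. It gives the time, the measured TCP pose, the force and the opening at its end, in the units of the state.
- arm.state(): the state, without advancing time (a new reading comes with each control period).
- viewer.capture(name): name is "side" or "top" or "wrist"; returns the picture (384x512x3 uint8, red, green, blue); there is no depth.
- viewer.calibration(name): a dict with "vfov" (degrees; the focal length in pixels is half the picture's height over the tangent of half this angle, whatever the lens; pixels are square), "cx", "cy" (the principal point, pixels), "R" (3x3) and "t" (3): a world point X has camera coordinates R X + t. Camera axes: x right, y down, z forward; pixel columns grow to the right and rows downward; lengths in mm; the calibration is good to about 2 mm. A picture is of the moment at which its call begins: read the wrist's pose just before it. calibration takes no time and is no camera call; for the wrist camera it gives the pose at the moment of the call.
- arm.hand_in(): hands the job in, once; it reports no verdict.
The state is a dict: "time_s": time; "joint_pos": joint angles; "joint_vel": joint speeds; "tau": joint torques, N m; "eef_pos": TCP position; "tcp_rot": TCP orientation; "contact_force": force on the tool from outside, world axes, zero at the start; "torque": the same for the moment, N m; "finger_gap": finger opening in mm.
Only numpy, scipy, OpenCV 4.12 (cv2) and the standard library are available. Lean on these libraries where they do the work, as an engineer would, in place of code of your own. Each camera call takes 0.05 s, during which the arm holds its last target.

## Task

Hang the blue holder on the stand: pass the large opening of its keyhole over the screw head, pull it down until the screw is at the top end of the narrow slot, and let go so that it hangs there straight. Then lower the aluminium tumbler upright into the holder's cup, without letting it drop, and let go. Leave the other things on the counter where they are.

Things in the scene. Friction and masses are not known exactly. Their poses are not given: they have to be found in the camera images.
- stand: Fixed upright wooden board, 110 mm wide (y), 18 mm thick (x), top edge 180 mm above the counter, on a dark foot plate 130 mm wide, 12 mm high, reaching 110 mm in front of and 50 mm behind the origin. Origin: on the counter under the board's middle; z up. Its front face (x = -9 mm) carries the screw and looks along -x of the stand: to the robot's right, or right and away from the robot.
- screw (a point): Where the screw's axis meets the board's front face, 165 mm above the counter, 15 mm below the board's top. Axes of the stand: the screw sticks out level along -x: shank 9 mm thick with 13 mm free length, then a dark steel round head 22 mm across, 5 mm thick.
- holder: Loose blue holder, 0.25 kg, upright on the counter: round cup (76 mm across, inside 68, rim 45 high, floor 5 thick) joined to an upright back plate with a keyhole, 76 mm wide (y), 150 high, 8 thick, at x = 46 to 54 mm, solid above 93 mm height (can be pinched there from above). Origin: cup axis, underside; z up. Hung, its axes are parallel to the stand's, the plate's +x face against the board.
- entry (a point): Centre of the keyhole's large opening (eight-sided, 30 mm across), in mid-thickness of the plate: 62 mm above the holder's underside, x = 50 mm, y = 0. A slot 14 mm wide leads straight up from it. Axes of the holder.
- slot_end (a point): Where the screw's axis lies when the shank is at the top end of the slot, in mid-thickness of the plate: 88 mm above the underside (26 mm above the entry), x = 50 mm, y = 0; the slot ends 4.5 mm higher. Axes of the holder. When hung, the plate's top edge stands 47 mm above the board's top edge and the plate may lean out a few degrees.
- cup_floor (a point): Centre of the inner floor of the holder's cup, 5 mm above its underside and 40 mm below its rim. Axes of the holder.
- tumbler: Loose open aluminium tumbler, standing upright, 150 mm high, 52 mm across at the foot and 58 mm at the rim, about 0.13 kg. Origin: centre of its underside; z up along its axis.
- dumbbell: Bystander: chrome dumbbell lying flat, 180 mm long (x), heads 60 mm across. Origin: underside centre.
- case: Bystander: grey plastic flip-top case, 170 x 110 mm, 55 mm high. Origin: underside centre.
- stick: Bystander: wooden massage stick lying flat, 190 mm long (x), 33 mm thick. Origin: underside centre.
- ball_center (a point): Bystander: centre of an orange therapy ball 60 mm across, resting in a small white dish; the centre is 36 mm above the counter.
- lotion: Bystander: white lotion bottle, standing, 56 mm across, 150 mm high. Origin: underside centre.
- jar: Bystander: amber jar, standing, 60 mm across, 60 mm high. Origin: underside centre.
Things that resemble listed ones, but are neither listed nor needed, are in the scene too. What is shaped like the tumbler but orange is not meant. What is shaped like the stand but purple is not meant.

How it is judged (in metres and radians):
On the way, in this order (a step that is already met when the one before it is completed fails the run):
1. the holder hangs on the screw, pulled down to the end of the slot, let go (z of slot_end in the frame of screw between -0.005 and 0.005 m and y of slot_end in the frame of screw between -0.006 and 0.006 m and x of slot_end in the frame of screw between -0.0125 and -0.002 m and angle between the y axis of holder and the y axis of stand, either way round below 0.17 rad and angle between holder's own z axis and vertical below 0.17 rad and contact force between holder and the fingers below 0.1 N and linear speed of holder below 0.03 m/s), for 0.2 s.
2. the tumbler stands in the cup of the hanging holder (z of slot_end in the frame of screw between -0.005 and 0.005 m and y of slot_end in the frame of screw between -0.006 and 0.006 m and x of slot_end in the frame of screw between -0.0125 and -0.002 m and angle between the y axis of holder and the y axis of stand, either way round below 0.17 rad and angle between holder's own z axis and vertical below 0.17 rad and distance between tumbler and cup_floor below 0.013 m and z of tumbler in the frame of cup_floor below 0.006 m and angle between tumbler's own z axis and vertical below 0.2 rad), for 0.2 s.
At the end, for the whole second after the job is handed in: The holder hangs with the screw at the top end of its slot (5 mm in height, 6 mm sideways, plate between board and head), straight within 10 degrees; the tumbler stands on the cup floor (6 mm in height, 13 mm off-centre), upright within 11 degrees; both released and at rest (all of step 2 and contact force between each of holder, tumbler and the fingers below 0.1 N and linear speed of each of holder, tumbler below 0.03 m/s); the robot touches nothing.
It fails at once if a bystander is pushed more than 30 mm from its place (distance of any of dumbbell, case, stick, lotion, jar, ball_center from where it was at the start of the episode above 0.03 m).
It fails at once if the tumbler falls over (angle between tumbler's own z axis and vertical above 0.9 rad).
It fails at once if the tumbler is dropped into the cup from more than about 30 mm (faster than 0.8 m/s inside the cup) (horizontal distance between tumbler and cup_floor below 0.03 m and z of tumbler in the frame of cup_floor below 0.05 m and linear speed of tumbler above 0.8 m/s).
It also fails if it takes over 67 s, if anything falls off the work surface, if the arm or the gripper's body presses on something with over 40 N, if the wrist force passes 120 N, or if a joint passes its speed limit or range.

## Working session

There is one attempt and no reset: what is moved stays moved. The work goes in short steps, Python scripts to look and compute and a shell command to move; the robot and the scene stay as the last step left them, time stands still between calls to the robot, and variables do not carry over. Pictures are saved under pics/ and viewed, and the job is handed in when it is done.

```bash
ls; mkdir -p pics
python3 - <<'E'
from cell import arm, viewer
import cv2
s=arm.state(); print({k:(v if k in('time_s','eef_pos','tcp_rot','finger_gap','contact_force') else None) for k,v in s.items()}, arm.pinch_z)
for n in ['side','top','wrist']:
    cv2.imwrite(f'pics/{n}0.png',cv2.cvtColor(viewer.capture(n),cv2.COLOR_RGB2BGR))
    print(n,viewer.calibration(n))
E
```

```text
pics
{'time_s': 0.0, 'joint_pos': None, 'joint_vel': None, 'tau': None, 'eef_pos': array([ 150.9490225 , -554.03555445,  230.094243  ]), 'tcp_rot': array([[-9.64884400e-01, -2.60668020e-04,  2.62674756e-01],
       [-2.62674645e-01,  2.30980448e-03, -9.64881700e-01],
       [-3.55213527e-04, -9.99997298e-01, -2.29716519e-03]]), 'contact_force': array([-0.03749146, -0.24125163,  0.25615721]), 'torque': None, 'finger_gap': 85.2145384366758} -18.700000000000003
side {'vfov': 48.62239684085048, 'cx': 255.7466616590407, 'cy': 189.07063987717513, 'R': array([[-0.99779213, -0.06633518, -0.00324101],
       [-0.03711532,  0.59741544, -0.80107256],
       [ 0.05507552, -0.79918361, -0.59855847]]), 't': array([ 496.00427094,  137.44440105, 1376.38757127])}
top {'vfov': 43.42789484917302, 'cx': 251.68040828282534, 'cy': 186.2564275234105, 'R': array([[-0.01465026, -0.99987713, -0.00557625],
       [-0.98597206,  0.01537342, -0.16620095],
       [ 0.16626626,  0.00306314, -0.98607614]]), 't': array([  -1.63303588,  516.55350699, 1564.27511468])}
wrist {'vfov': 59.63398214527219, 'cx': 254.10212856016682, 'cy': 187.60804716383183, 'R': array([[ 0.26380658, -0.96457458, -0.0014016 ],
       [-0.92152932, -0.25246261,  0.29503619],
       [-0.28493826, -0.07654087, -0.95548505]]), 't': array([-574.0334132 ,  -38.57979494,  377.88760296])}
```

View pics/side0.png

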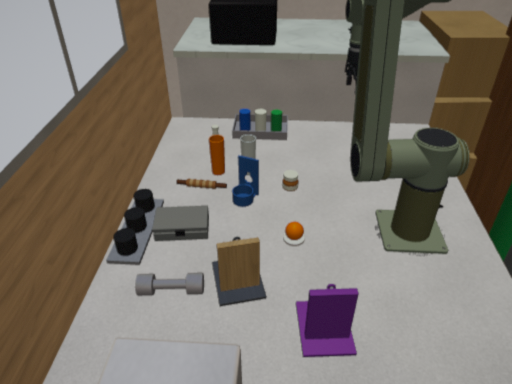

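View pics/top0.png

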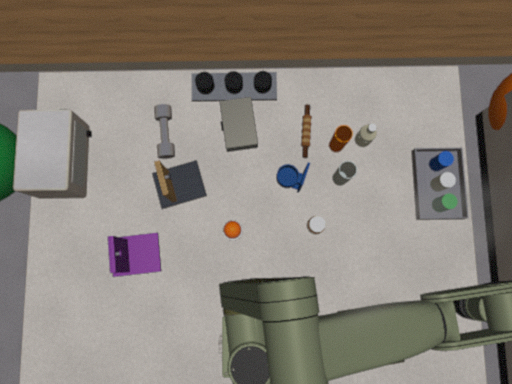

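View pics/wrist0.png

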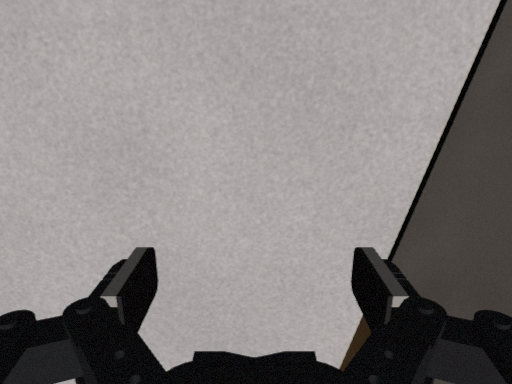

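```bash
cat > h.py <<'E'
import numpy as np, cv2
from cell import arm, viewer
def K(c):
    f=192/np.tan(np.radians(c['vfov']/2)); return f
def proj(c,X):
    p=np.asarray(c['R'])@np.asarray(X,float)+c['t']; f=K(c); return np.array([c['cx']+f*p[0]/p[2],c['cy']+f*p[1]/p[2]])
def onz(c,u,v,z):
    f=K(c); d=c['R'].T@np.array([(u-c['cx'])/f,(v-c['cy'])/f,1]); o=-c['R'].T@c['t']
    return o+d*(z-o[2])/d[2]
def shot(n,name):
    c=viewer.calibration(n); im=cv2.cvtColor(viewer.capture(n),cv2.COLOR_RGB2BGR); cv2.imwrite(f'pics/{name}.png',im); return c,im
def crop(im,x,y,w,h,k,name):
    cv2.imwrite(f'pics/{name}.png',cv2.resize(im[y:y+h,x:x+w],None,fx=k,fy=k,interpolation=cv2.INTER_CUBIC))
E
python3 - <<'E'
from h import *
im=cv2.imread('pics/top0.png'); crop(im,270,120,110,80,7,'t_h'); crop(im,140,145,80,70,8,'t_s')
im=cv2.imread('pics/side0.png'); crop(im,210,120,100,100,6,'s_h'); crop(im,200,225,80,80,7,'s_s')
E
```

```text
(no output)
```

View pics/t_h.png

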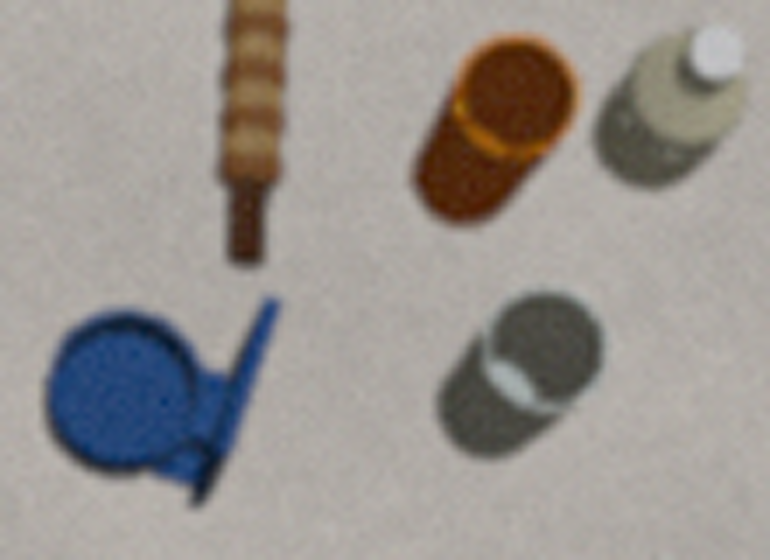

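View pics/t_s.png

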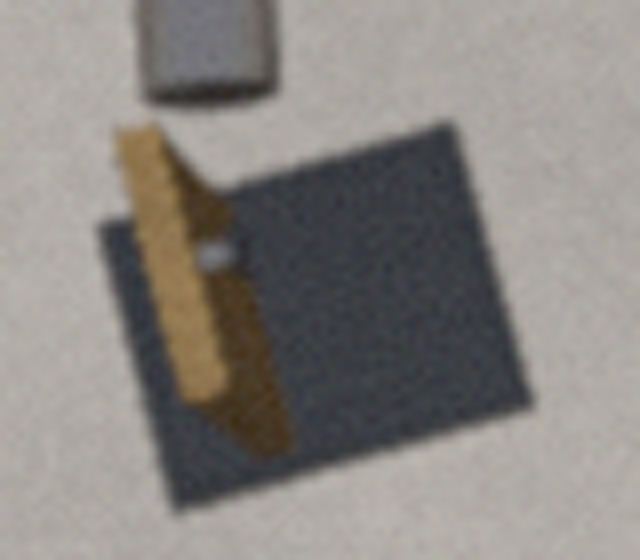

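View pics/s_h.png

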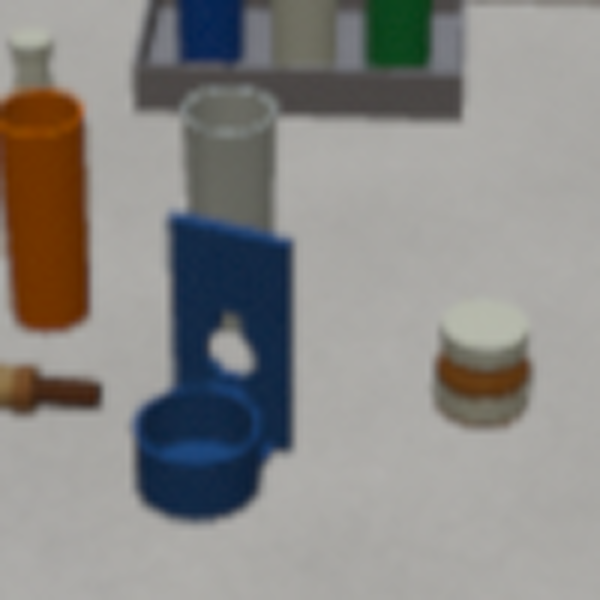

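View pics/s_s.png

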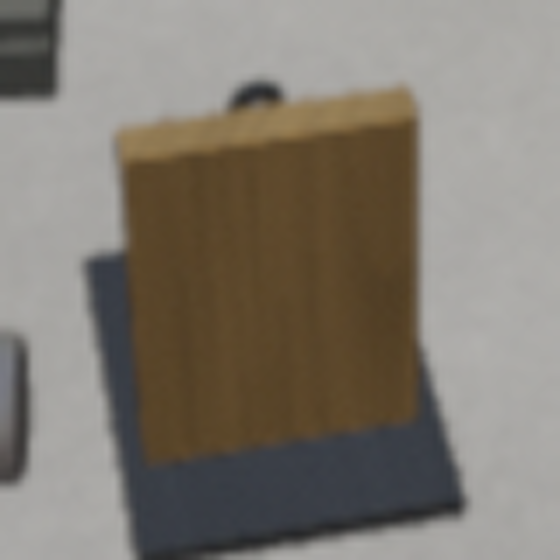

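```bash
cat > fit.py <<'E'
from h import *
from scipy.optimize import least_squares
def fit(obs,x0,zfree=False,cams=None):
    # obs: list (cam,localpt,u,v); pose x,y,yaw
    def r(p):
        c,s=np.cos(p[2]),np.sin(p[2]); R=np.array([[c,-s,0],[s,c,0],[0,0,1]])
        return np.concatenate([proj(cams[o[0]],R@np.array(o[1],float)+[p[0],p[1],0])-o[2:4] for o in obs])
    q=least_squares(r,x0,loss='soft_l1'); return q.x,r(q.x).reshape(-1,2)
def fc(pts,k,x0,y0,cam):
    return [(cam,l,(u+.5)/k-.5+x0,(v+.5)/k-.5+y0) for l,u,v in pts]
E
python3 - <<'E'
from fit import *
np.set_printoptions(precision=2,suppress=True)
C={n:viewer.calibration(n) for n in('top','side')}
S=fc([((-110,-65,12),452,122),((-110,65,12),532,405),((50,-65,12),100,225),((9,-55,180),118,130),((-9,-55,180),158,124),((9,55,180),185,402),((-9,55,180),225,395)],8,140,145,'top')
S2=fc([((9,-55,180),122,162),((9,55,180),415,122),((-9,-55,180),118,135),((-9,55,180),408,88),((50,65,12),462,503),((-110,-65,12),88,260)],7,200,225,'side')
x0=[500,220,1.85]
for o in (S,S2,S+S2):
    p,r=fit(o,x0,cams=C); print('stand',p,np.degrees(p[2])); 
print(r)
H=fc([((50,38,150),274,299),((50,-38,150),201,503),((0,0,45),125,390)],7,270,120,'top')
H2=fc([((46,38,150),172,218),((46,-38,150),290,241),((50,0,62),234,352),((0,0,45),198,428)],6,210,120,'side')
for o in (H,H2,H+H2):
    p,r=fit(o,[500,0,-1.92],cams=C); print('holder',p,np.degrees(p[2]))
print(r)
T=fc([((0,0,150),545,350)],7,270,120,'top'); T2=fc([((0,0,150),230,112)],6,210,120,'side')
for o in (T,T2,T+T2):
    p,r=fit(o,[500,-80,0],cams=C); print('tumbler',p)
print(r)
E
```

```text
stand [525.56 267.48   1.84] 105.25703577878771
stand [524.47 271.46   1.83] 105.13438398779874
stand [525.11 269.08   1.83] 105.07404670983306
[[ 0.15  0.08]
 [-0.05  0.72]
 [-1.06 -0.2 ]
 [-1.15  0.52]
 [-0.47 -0.3 ]
 [-0.79  0.53]
 [-0.06 -0.21]
 [-0.51 -0.34]
 [ 0.54 -0.7 ]
 [-0.81 -1.4 ]
 [ 0.13 -0.6 ]
 [ 0.37 -0.3 ]
 [-0.63 -0.99]]
holder [ 551.28 -127.67   -2.02] -115.68186351521173
holder [ 550.59 -129.64    4.37] 250.6280667602256
holder [ 551.69 -128.21   -1.96] -112.04295100663191
[[-0.21  1.16]
 [ 1.82 -5.68]
 [-0.37 -0.06]
 [-0.07 -0.03]
 [ 0.13  1.33]
 [ 0.3   0.6 ]
 [-0.06 -0.61]]
tumbler [ 546.66 -309.66    0.  ]
tumbler [ 545.93 -307.78    0.  ]
tumbler [ 546.39 -309.38    0.  ]
[[-0.08  0.09]
 [-0.09 -0.22]]
```

```bash
python3 -m crank '0 0 0 -0.9 0 -0.5 -1;0 0 0 -0.9 0 -0.5 -1;0 0 0 -0.9 0 -0.5 -1;0 0 0 -0.9 0 -0.5 -1;0 0 0 -0.9 0 -0.5 -1;0 0 0 -0.9 0 -0.5 -1;0 0 0 -0.9 0 -0.5 -1;0 0 0 -0.9 0 -0.5 -1;0 0 0 -0.9 0 -0.5 -1;0 0 0 -0.9 0 -0.5 -1;0 0 0 -0.9 0 -0.5 -1;0 0 0 -0.9 0 -0.5 -1'; python3 -m crank '0 -1 0 0 0 0 -1;0 -1 0 0 0 0 -1;0 -1 0 0 0 0 -1;0 -1 0 0 0 0 -1;0 -1 0 0 0 0 -1;0 -1 0 0 0 0 -1;0 -1 0 0 0 0 -1;0 -1 0 0 0 0 -1;0 -1 0 0 0 0 -1;0 -1 0 0 0 0 -1;0 -1 0 0 0 0 -1;0 -1 0 0 0 0 -1';python3 -m crank '0 -1 0 0 0 0 -1;0 -1 0 0 0 0 -1;0 -1 0 0 0 0 -1;0 -1 0 0 0 0 -1;0 -1 0 0 0 0 -1;0 -1 0 0 0 0 -1;0 -1 0 0 0 0 -1;0 -1 0 0 0 0 -1;0 -1 0 0 0 0 -1;0 -1 0 0 0 0 -1;0 -1 0 0 0 0 -1;0 -1 0 0 0 0 -1'
python3 - <<'E'
from h import *
s=arm.state(); print(s['time_s'],s['eef_pos'],s['tcp_rot'])
c,im=shot('wrist','w1'); print(-c['R'].T@c['t'])
E
```

```text
time_s: 1.15
eef_pos: [505.8, -207.9, 231.1]
tcp_rot: [[-0.965, -0.0, 0.263], [-0.263, 0.0, -0.965], [0.0, -1.0, -0.0]]
contact_force: [0.2, -0.9, 0.2]
finger_gap: 85.1
time_s: 2.15
eef_pos: [504.5, -209.6, 230.8]
tcp_rot: [[-0.043, -0.001, 0.999], [-0.999, 0.001, -0.043], [-0.001, -1.0, -0.001]]
contact_force: [-0.3, 0.3, -0.5]
finger_gap: 85.4
time_s: 3.15
eef_pos: [504.5, -209.6, 230.8]
tcp_rot: [[0.937, -0.001, 0.35], [-0.35, 0.0, 0.937], [-0.001, -1.0, 0.0]]
contact_force: [0.3, 0.2, -0.3]
finger_gap: 85.5
3.15 [ 504.53991754 -209.57431542  230.82318058] [[ 9.36837084e-01 -7.82168861e-04  3.49765158e-01]
 [-3.49764892e-01  4.59514195e-04  9.36837397e-01]
 [-8.93487095e-04 -9.99999589e-01  1.56914731e-04]]
[ 433.05386508 -183.09600835  372.14699647]
```

View pics/w1.png

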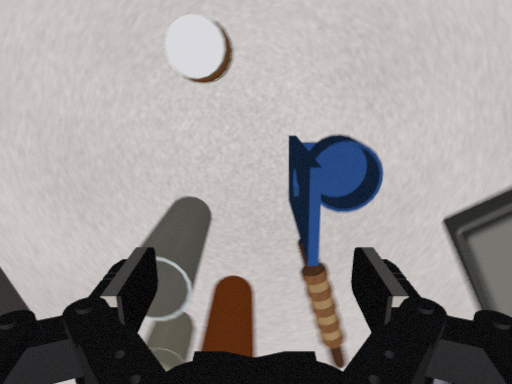

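Run:
```python
from h import *
crop(cv2.imread('pics/w1.png'),280,125,115,155,4,'w1c')
```

```text
(no output)
```

View pics/w1c.png

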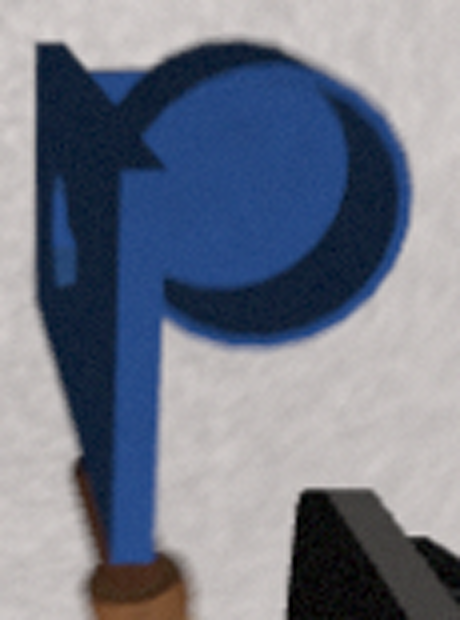

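Run:
```python
from fit import *
np.set_printoptions(precision=2,suppress=True)
C={n:viewer.calibration(n) for n in('top','side','wrist')}
W=fc([((54,-38,150),121,170),((46,-38,150),164,170),((54,38,150),110,563),((46,38,150),154,563)],4,280,125,'wrist')
H2=fc([((46,38,150),172,218),((46,-38,150),290,241),((50,0,62),234,352)],6,210,120,'side')
for o in (W,W+H2):
    p,r=fit(o,[550,-128,-1.92],cams=C); print('holder',p,np.degrees(p[2])); print(r)
    pl=p[:2]+50*np.array([np.cos(p[2]),np.sin(p[2])]); s=arm.state()
    d=np.r_[pl-s['eef_pos'][:2],115-s['eef_pos'][2]]; print(pl, s['tcp_rot'].T@d/40)
    y=np.degrees(np.arctan2(s['tcp_rot'][1,2],s['tcp_rot'][0,2])); print('tool yaw',y)
```

```text
holder [ 550.49 -127.61   -1.9 ] -108.61305274233659
[[-0.49 -0.05]
 [ 0.51 -0.37]
 [ 0.15  0.39]
 [-0.16  0.12]]
[ 534.53 -175.  ] [0.41 2.9  1.07]
tool yaw 69.7013269399546
holder [ 550.45 -127.65   -1.9 ] -108.60769469408838
[[-0.56 -0.07]
 [ 0.44 -0.4 ]
 [ 0.09  0.37]
 [-0.22  0.09]
 [-0.74  0.22]
 [ 0.02  0.92]
 [-0.13  0.5 ]]
[ 534.5  -175.03] [0.41 2.9  1.07]
tool yaw 69.7013269399546
```

```bash
python3 -m crank '0 -0.28 0 0.41 0 0.5 -1;0 0 0 0 0 0.57 -1;0 0 0 0 0.9 0 -1;0 0 0 0 0.9 0 -1;0 0 0 0 0.7 0 -1;0 0 0 0 0.4 0 -1;0 0 0 0 0 0 -1;0 0 0 0 0 0 -1'
python3 - <<'E'
from h import *
c,im=shot('wrist','w2')
E
```

```text
time_s: 3.87
eef_pos: [533.8, -174.9, 114.2]
tcp_rot: [[0.945, -0.003, 0.328], [-0.328, 0.001, 0.945], [-0.003, -1.0, 0.0]]
contact_force: [0.4, -0.1, 1.0]
finger_gap: 85.5
```

View pics/w2.png

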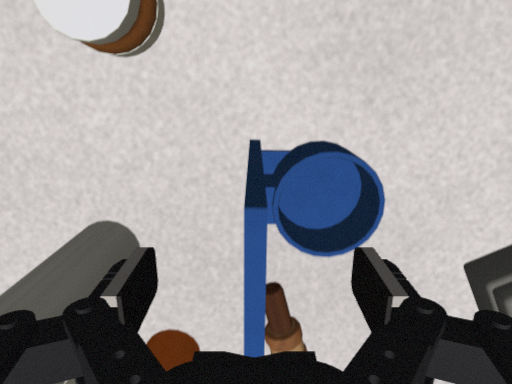

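```bash
python3 -m crank '0 0 0 0 0 0 1;0 0 0 0 0 0 1;0 0 0 0 0 0 1;0 0 0 0 0 0 1;0 0 0 0 0 0 1;0 0 0 0 0 0 1;0 0 0 0 0 0 1;0 0 0 0 0 0 1;0 0 0 0 0 0 1;0 0 0 0 0 0 1;0 0 0 0 0 0 1;0 0 0 0 0 0 1'
python3 - <<'E'
from h import *
c,im=shot('wrist','w3')
E
```

```text
time_s: 4.92
eef_pos: [535.0, -175.6, 115.7]
tcp_rot: [[0.945, 0.001, 0.327], [-0.327, -0.0, 0.945], [0.001, -1.0, -0.0]]
contact_force: [-0.3, 0.1, 3.4]
finger_gap: 7.3
```

View pics/w3.png

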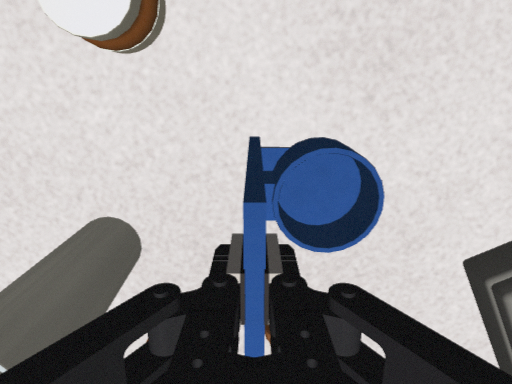

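```bash
python3 -m crank '0 0 0 0 -0.3 0 1;0 0 0 0 -0.6 0 1;0 0 0 0 -0.6 0 1;0 0 0 0 -0.6 0 1;0 0 0 0 -0.4 0 1;0 0 0 -0.2 -0.1 0.4 1;0 0 0 -0.4 0 0.7 1;0 0 0 -0.4 0 0.7 1;0 0 0 -0.4 0 0.7 1;0 0 0 -0.4 0 0.7 1;0 0 0 -0.4 0 0.7 1;0 0 0 -0.2 0 0.4 1'
python3 -m crank '0 0.5 0 0 0 0 1;0 1 0 0 0 0 1;0 1 0 0 0 0 1;0 1 0 0 0 0 1;0 1 0 0 0 0 1;0 1 0 0 0 0 1;0 1 0 0 0 0 1;0 1 0 0 0 0 1;0 1 0 0 0 0 1;0 1 0 0 0 0 1;0 1 0 0 0 0 1;0 1 0 0 0 0 1'
python3 -m crank '0 1 0 0 0 0 1;0 1 0 0 0 0 1;0 1 0 0 0 0 1;0 1 0 0 0 0 1;0 1 0 0 0 0 1;0 1 0 0 0 0 1;0 1 0 0 0 0 1;0 1 0 0 0 0 1;0 1 0 0 0 0 1;0 1 0 0 0 0 1;0 1 0 0 0 0 1;0 1 0 0 0 0 1'
python3 -m crank '0 0.8 0 0 0 0 1;0 0 0 0 0 0 1;0 0 0 0 0 0 1'
python3 - <<'E'
from h import *
s=arm.state(); print(s['tcp_rot'].T@(np.array([543.3,201.5,218])-s['eef_pos'])/40, np.degrees(np.arctan2(s['tcp_rot'][1,2],s['tcp_rot'][0,2])))
c,im=shot('wrist','w4')
E
```

```text
time_s: 5.97
eef_pos: [497.7, 22.0, 218.3]
tcp_rot: [[0.946, -0.004, 0.325], [-0.325, 0.002, 0.946], [-0.004, -1.0, 0.001]]
contact_force: [0.4, 0.4, -3.6]
finger_gap: 7.3
time_s: 6.97
eef_pos: [498.9, 18.9, 218.4]
tcp_rot: [[0.028, -0.003, 1.0], [-1.0, 0.001, 0.028], [-0.001, -1.0, -0.003]]
contact_force: [-1.0, 0.0, -2.9]
finger_gap: 7.2
time_s: 7.97
eef_pos: [499.0, 18.9, 218.4]
tcp_rot: [[-0.942, -0.003, 0.336], [-0.336, 0.001, -0.942], [0.003, -1.0, -0.002]]
contact_force: [-0.4, -0.3, -3.1]
finger_gap: 7.7
time_s: 8.22
eef_pos: [499.4, 18.8, 218.6]
tcp_rot: [[-0.965, -0.002, 0.263], [-0.263, 0.001, -0.965], [0.002, -1.0, -0.001]]
contact_force: [0.2, -0.1, -2.9]
finger_gap: 7.0
[-2.25893733  0.01604779 -4.11751302] -74.76494505072577
```

View pics/w4.png

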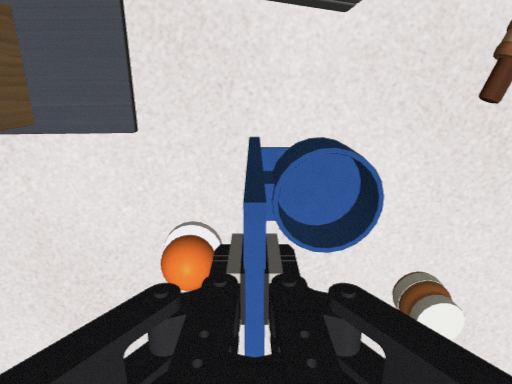

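```bash
python3 -m crank '0 0 0 -0.2 0 -0.4 1;0 0 0 -0.4 0 -0.7 1;0 0 0 -0.4 0 -0.7 1;0 0 0 -0.4 0 -0.7 1;0 0 0 -0.4 0 -0.7 1;0 0 0 -0.3 0 -0.6 1;0 0 0 -0.16 0 -0.3 1;0 0 0 0 0 0 1;0 0 0 0 0 0 1'
python3 - <<'E'
from h import *
s=arm.state(); print(s['eef_pos'])
for n in('wrist','side','top'):
    c,im=shot(n,n+'5')
    if n=='side': crop(im,195,200,90,110,5,'s5')
    if n=='top': crop(im,140,130,110,90,6,'t5')
E
```

```text
time_s: 9.02
eef_pos: [544.4, 200.6, 218.8]
tcp_rot: [[-0.965, -0.001, 0.263], [-0.263, -0.001, -0.965], [0.001, -1.0, 0.001]]
contact_force: [-0.1, 0.1, -3.6]
finger_gap: 7.2
[544.36568909 200.62542969 218.81885669]
```

View pics/wrist5.png

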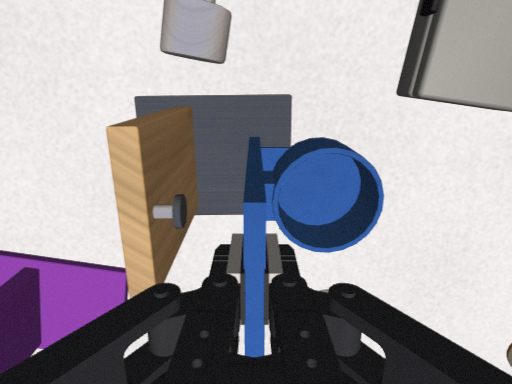

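View pics/s5.png

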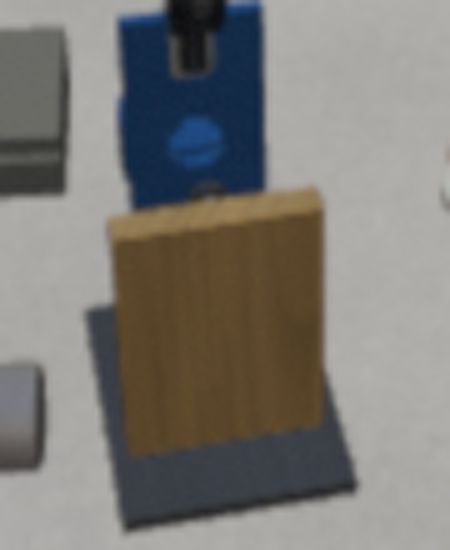

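View pics/t5.png

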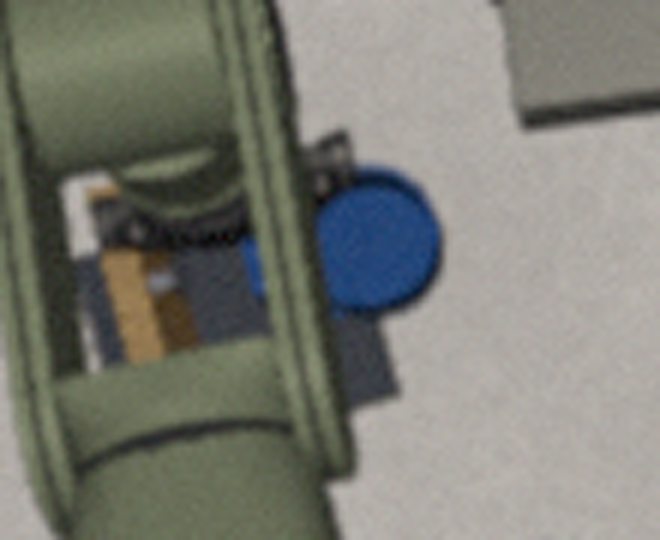

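Run:
```python
from h import *
im=cv2.imread('pics/wrist5.png')
crop(im,100,85,110,130,5,'w5a'); crop(im,235,80,150,140,4,'w5b')
crop(im,105,190,110,110,6,'w5c')
```

```text
(no output)
```

View pics/w5a.png

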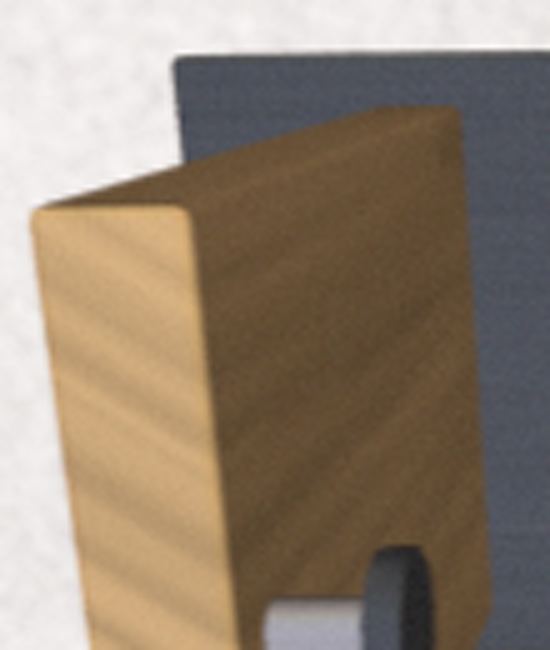

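View pics/w5b.png

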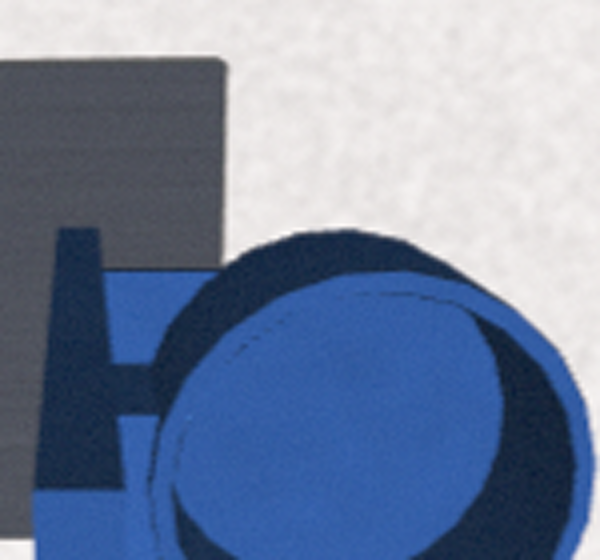

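View pics/w5c.png

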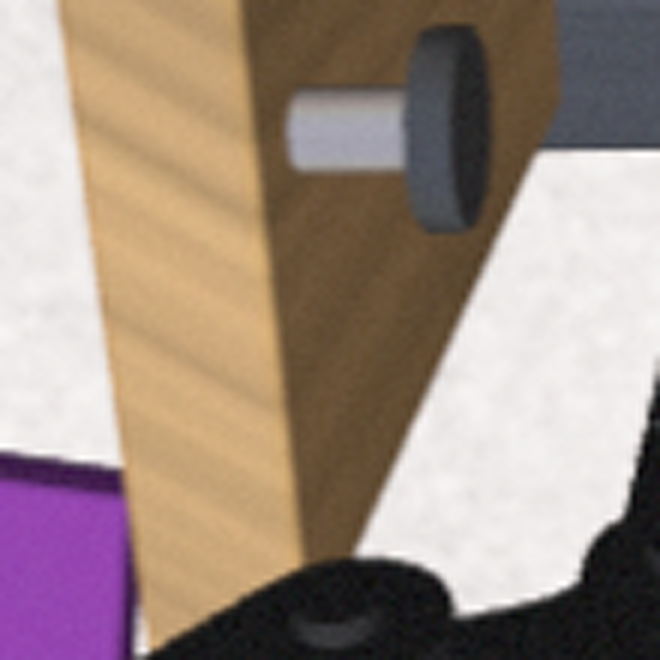

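```bash
cat >> fit.py <<'E'
from scipy.spatial.transform import Rotation as Ro
def fit6(obs,x0,cams,free=(0,1,2,3,4,5)):
    # x,y,z,yaw,pitch,roll
    x0=np.array(x0,float); free=list(free)
    def full(p): q=x0.copy(); q[free]=p; return q
    def r(p):
        q=full(p); R=Ro.from_euler('ZYX',q[3:]).as_matrix()
        return np.concatenate([proj(cams[o[0]],R@np.array(o[1],float)+q[:3])-o[2:4] for o in obs])
    q=least_squares(r,x0[free],x_scale=[1 if i<3 else .01 for i in free]); return full(q.x),r(q.x).reshape(-1,2)
E
cat > m5.py <<'E'
from fit import *
np.set_printoptions(precision=2,suppress=True)
C={n:viewer.calibration(n) for n in('top','side','wrist')}
S=fc([((9,-55,180),33,210),((-9,-55,180),190,208),((50,-65,12),175,60)],5,100,85,'wrist')+fc([((-27,0,165),469,129)],6,105,190,'wrist')+fc([((-110,-65,12),226,60)],4,235,80,'wrist')
p,r=fit(S,[525,269,1.834],cams=C); print('stand',p,np.degrees(p[2]));print(r)
H=fc([((54,-38,150),34,489),((46,-38,150),122,489),((54,-38,0),58,229),((46,-38,0),98,229)],4,235,80,'wrist')+[('wrist',(54,38,150),244,356),('wrist',(46,38,150),264,356)]
h0=np.array([556.6,153,104,np.radians(105.2),0,0])
q,rr=fit6(H,h0,C,(0,1,2,3)); print('holder',q,np.degrees(q[3:]));print(rr)
q6,rr=fit6(H,h0,C); print('holder6',q6,np.degrees(q6[3:]));print(rr)
s=arm.state()
Rs=np.array([[np.cos(p[2]),-np.sin(p[2])],[np.sin(p[2]),np.cos(p[2])]])
for qq in(q,q6):
  e=Ro.from_euler('ZYX',qq[3:]).as_matrix()@[50,0,62]+qq[:3]
  d=Rs.T@(e[:2]-p[:2]); print('entry in stand',d,e[2]-165,'world',e)
print('tcp in stand',Rs.T@(s['eef_pos'][:2]-p[:2]), s['eef_pos'])
E
python3 m5.py
```

```text
stand [524.9  267.     1.84] 105.62775754736732
[[-2.2  -0.22]
 [ 0.16 -0.13]
 [-1.34 -0.28]
 [ 1.62  0.79]
 [ 1.65  0.23]]
holder [551.58 149.44  86.53   1.83   0.     0.  ] [105.06   0.     0.  ]
[[ 0.84 -1.75]
 [-0.7  -1.74]
 [-0.03  2.45]
 [-0.26  2.46]
 [ 1.27  0.67]
 [-1.27  0.67]]
holder6 [553.7  149.88  86.44   1.83   0.    -0.02] [105.08   0.06  -1.01]
[[ 0.75 -0.08]
 [-0.75 -0.07]
 [ 0.09 -0.06]
 [-0.09 -0.05]
 [ 1.33  0.12]
 [-1.33  0.13]]
entry in stand [-70.4    5.48] -16.46571713245845 world [538.58 197.73 148.53]
entry in stand [-70.48   4.44] -16.621896627161874 world [539.62 197.93 148.38]
tcp in stand [-70.51  -0.61] [544.48 199.26 219.06]
```

```bash
cat > patch.py <<'E'
s=open('m5.py').read()
i=s.index("+[('wrist',(54,38"); j=s.index("\n",i); s=s[:i]+s[j:]
s=s.replace("153,104,","153,103.2,").replace("C,(0,1,2,3))","C,(0,1,3))").replace("q6,rr=fit6(H,h0,C)","q6,rr=fit6(H,h0,C,(0,1,2,3))")
open('m5.py','w').write(s)
E
python3 patch.py; python3 m5.py
```

```text
stand [524.9  267.     1.84] 105.62775754736732
[[-2.2  -0.22]
 [ 0.16 -0.13]
 [-1.34 -0.28]
 [ 1.62  0.79]
 [ 1.65  0.23]]
holder [556.54 150.78 103.2    1.83   0.     0.  ] [105.1   0.    0. ]
[[-0.72  0.36]
 [ 0.87  0.36]
 [-0.38 -0.74]
 [ 0.05 -0.74]]
holder6 [555.29 150.43  99.12   1.83   0.     0.  ] [105.1   0.    0. ]
[[-0.29 -0.07]
 [ 0.44 -0.07]
 [-0.29  0.15]
 [-0.03  0.15]]
entry in stand [-70.45   0.38] 0.19999999999998863 world [543.51 199.05 165.2 ]
entry in stand [-70.45   1.68] -3.8843378352665354 world [542.26 198.7  161.12]
tcp in stand [-70.51  -0.61] [544.48 199.26 219.06]
```

```bash
python3 -m crank '0 0.04 0 0 0 -0.4 1;0 0 0 0 0 -0.4 1;0 0 0 0 0 0 1;0 0 0 0 0 0 1'
python3 - <<'E'
from h import *
c,im=shot('wrist','w6'); crop(im,130,120,150,150,5,'w6c')
c,im=shot('side','s6'); crop(im,200,185,80,80,7,'s6c')
E
```

```text
time_s: 9.5
eef_pos: [536.3, 230.6, 219.4]
tcp_rot: [[-0.967, 0.0, 0.257], [-0.257, -0.001, -0.967], [0.0, -1.0, 0.001]]
contact_force: [-0.3, 0.1, -2.4]
finger_gap: 7.3
```

View pics/w6c.png

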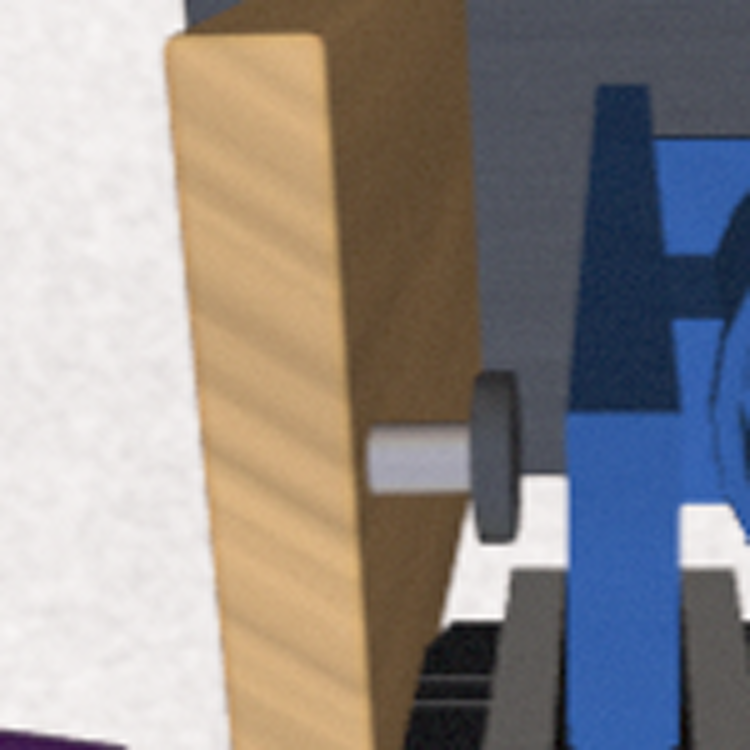

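View pics/s6c.png

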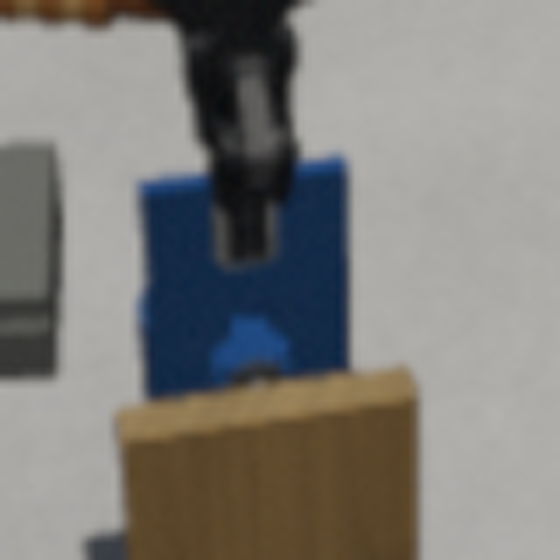

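Run:
```python
from h import *
np.set_printoptions(precision=2,suppress=True)
c=viewer.calibration('wrist'); s=arm.state(); R=s['tcp_rot']
def loc(u,v,z):
    X=onz(c,u/5+130-.4,v/5+120-.4,z); return R.T@(X-s['eef_pos'])
zt=s['eef_pos'][2]-115.7+150
print('head',loc(498,456,165),'plate corners',loc(567,411,zt),loc(680,411,zt),'bottom',loc(597,85,zt-150),loc(649,85,zt-150))
print('board top', loc(168,37,180),loc(325,37,180), 'foot')
a=onz(c,325/5+130-.4,37/5+120-.4,180);
f=[onz(c,u/5+129.6,v/5+119.6,180) for u,v in((325,37),(350,400),(374,748))]; print([R.T@(x-s['eef_pos']) for x in f])
```

```text
head [  0.38  54.34 -15.58] plate corners [-37.16 -34.3   -3.87] [-37.17 -34.3    3.78] bottom [-36.76 115.7   -3.97] [-36.77 115.7    4.01]
board top [-53.28  39.32 -48.66] [-53.29  39.33 -31.89] foot
[array([-53.29,  39.33, -31.89]), array([-12.24,  39.33, -31.15]), array([ 32.7 ,  39.33, -30.32])]
```

```bash
python3 -m crank '0 -0.12 0 -0.01 0 -0.2 1;0 0 0 0 0 -0.22 1;0 0 0 0 0 -0.2 1;0 0 0 0 0 0 1;0 0 0 0 0 0 1'
python3 - <<'E'
from h import *
c,im=shot('wrist','w7'); crop(im,180,120,150,150,5,'w7c')
c,im=shot('side','s7'); crop(im,200,185,80,80,7,'s7c')
E
```

```text
time_s: 10.02
eef_pos: [530.0, 256.1, 219.2]
tcp_rot: [[-0.963, -0.0, 0.27], [-0.27, -0.0, -0.963], [0.0, -1.0, 0.0]]
contact_force: [-0.4, -0.6, -3.6]
finger_gap: 6.9
```

View pics/w7c.png

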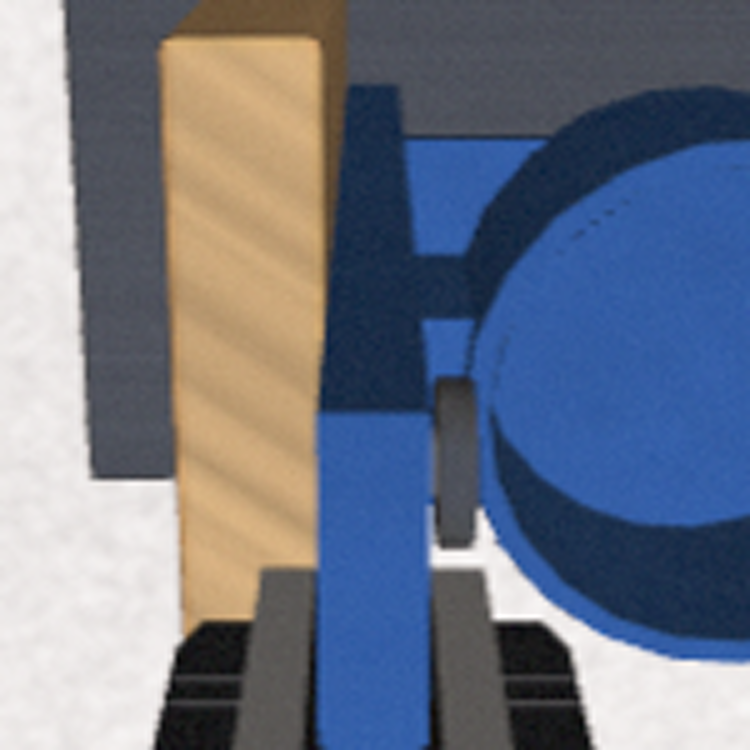

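View pics/s7c.png

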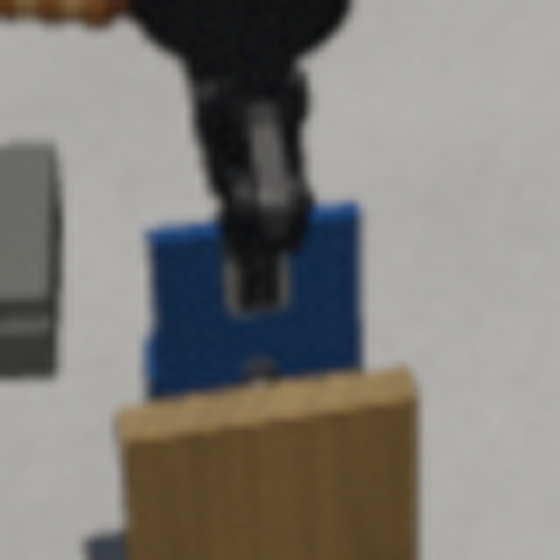

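```bash
python3 -m crank '0 0 0 0 0.2 0 1;0 0 0 0 0.2 0 1;0 0 0 0 0.2 0 1;0 0 0 0 0 0 1;0 0 0 0 0 0 1'
python3 - <<'E'
from h import *
np.set_printoptions(precision=2,suppress=True)
print(arm.state()['contact_force'])
c,im=shot('wrist','w8'); crop(im,180,120,150,150,5,'w8c')
c,im=shot('side','s8'); crop(im,200,185,80,80,7,'s8c')
E
```

```text
time_s: 10.53
eef_pos: [529.6, 255.1, 194.1]
tcp_rot: [[-0.963, -0.002, 0.268], [-0.268, -0.001, -0.963], [0.002, -1.0, 0.0]]
contact_force: [-0.2, 0.4, -2.4]
finger_gap: 7.4
[-0.23  0.37 -2.42]
```

View pics/w8c.png

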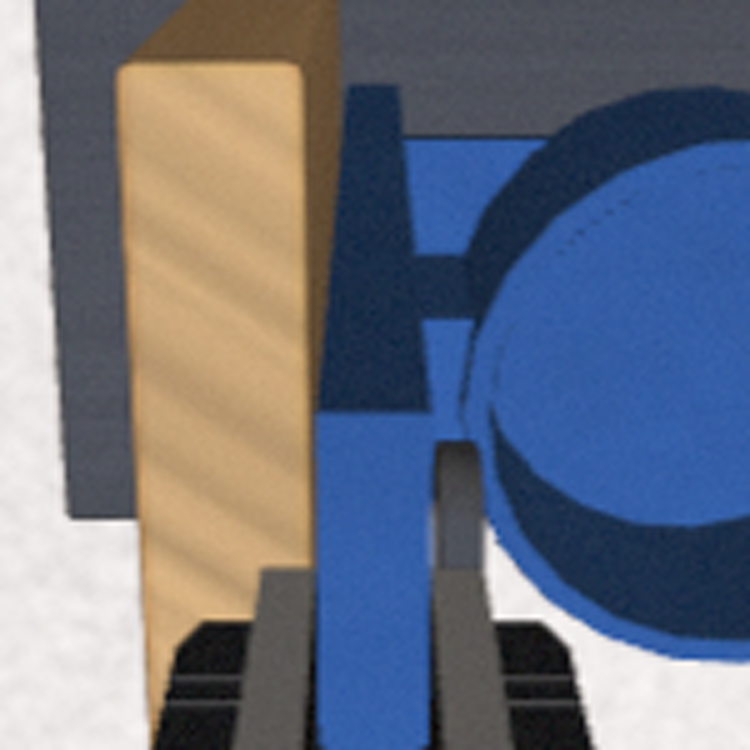

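View pics/s8c.png

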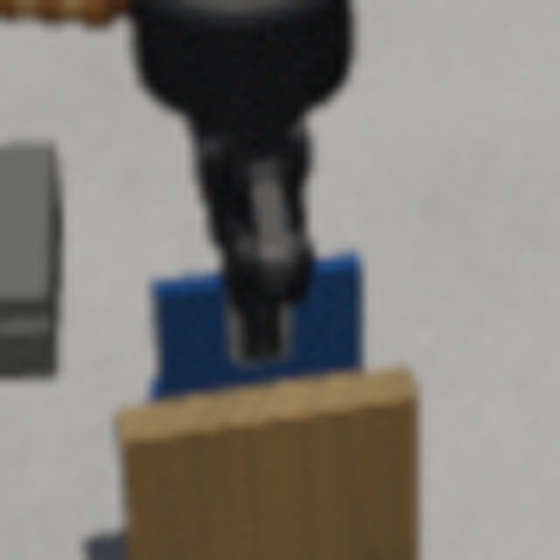

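```bash
python3 -m crank '0 0 0 0 0.03 0 1;0 0 0 0 0.03 0 1;0 0 0 0 0 0 1;0 0 0 0 0 0 1'
```

```text
time_s: 10.97
eef_pos: [530.2, 255.4, 192.9]
tcp_rot: [[-0.963, -0.0, 0.269], [-0.269, -0.0, -0.963], [0.0, -1.0, -0.0]]
contact_force: [-0.1, -0.5, -3.2]
finger_gap: 7.2
```

```bash
python3 -m crank '0 0 0 0 0.03 0 1;0 0 0 0 0 0 1;0 0 0 0 0 0 1'; python3 -m crank '0 0 0 0 0.03 0 1;0 0 0 0 0 0 1;0 0 0 0 0 0 1'
```

```text
time_s: 11.22
eef_pos: [530.5, 255.5, 192.5]
tcp_rot: [[-0.963, 0.001, 0.269], [-0.269, 0.0, -0.963], [-0.001, -1.0, -0.0]]
contact_force: [-2.5, -0.6, 1.7]
finger_gap: 6.8
time_s: 11.47
eef_pos: [530.6, 255.5, 192.4]
tcp_rot: [[-0.963, 0.001, 0.269], [-0.269, 0.0, -0.963], [-0.001, -1.0, 0.0]]
contact_force: [-3.5, -0.9, 6.5]
finger_gap: 7.0
```

```bash
python3 -m crank '0 0 0 0 0 0 0.8;0 0 0 0 0 0 0.6;0 0 0 0 0 0 0.4;0 0 0 0 0 0 0.2;0 0 0 0 0 0 0;0 0 0 0 0 0 -0.2;0 0 0 0 0 0 -0.2;0 0 0 0 0 0 -0.2;0 0 0 0 0 0 -0.2'
python3 - <<'E'
from h import *
c,im=shot('wrist','w9')
c,im=shot('side','s9'); crop(im,200,185,80,80,7,'s9c')
E
```

```text
time_s: 12.22
eef_pos: [530.3, 255.4, 190.4]
tcp_rot: [[-0.963, -0.0, 0.269], [-0.269, 0.0, -0.963], [0.0, -1.0, -0.0]]
contact_force: [-0.9, 1.1, -0.3]
finger_gap: 51.3
```

View pics/w9.png

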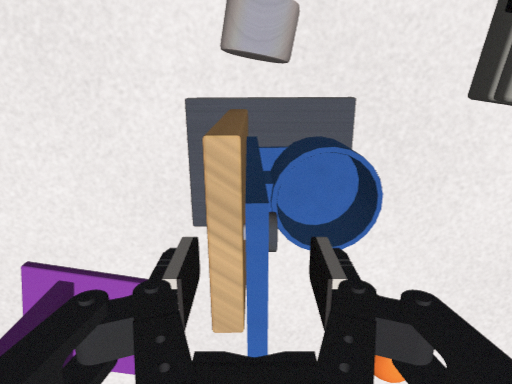

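View pics/s9c.png

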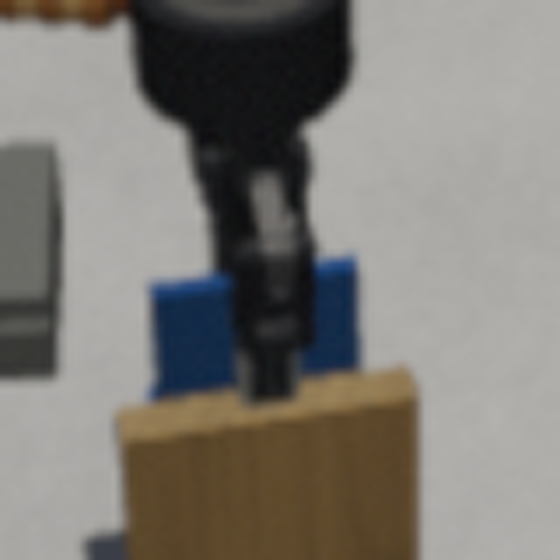

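```bash
python3 -m crank '0 0 0 0 -0.3 0 -0.4;0 0 0 0 -0.6 0 -1;0 0 0 0 -0.8 0 -1;0 0 0 0 -0.8 0 -1;0 0 0 0 0 1 -1;0 0 0 0 0 1 -1;0 0 0 0 0 1 -1;0 0 0 0 0 1 -1;0 0 0 0 0 1 -1;0 0 0 0 0 1 -1;0 0 0 0 0 1 -1;0 0 0 0 0 1 -1'
python3 - <<'E'
from h import *
np.set_printoptions(precision=2,suppress=True)
c,im=shot('top','t10'); crop(im,140,145,100,70,7,'t10c')
crop(im,270,120,110,80,7,'t10d')
print('orange',onz(c,518/7+270-.4,95/7+120-.4,150),'lotion',onz(c,690/7+269.6,85/7+119.6,125), 'tum',onz(c,545/7+269.6,350/7+119.6,150))
c,im=shot('side','s10'); crop(im,180,170,110,130,4,'s10c')
s=arm.state(); print(s['eef_pos'], s['time_s'])
E
```

```text
time_s: 13.32
eef_pos: [616.7, -54.8, 291.9]
tcp_rot: [[-0.963, 0.002, 0.269], [-0.269, -0.0, -0.963], [-0.001, -1.0, 0.001]]
contact_force: [0.6, -0.3, 0.8]
finger_gap: 85.5
orange [ 664.29 -303.15  150.  ] lotion [ 674.77 -387.26  125.  ] tum [ 546.57 -309.74  150.  ]
[617.4  -59.12 291.23] 13.4167
```

View pics/t10c.png

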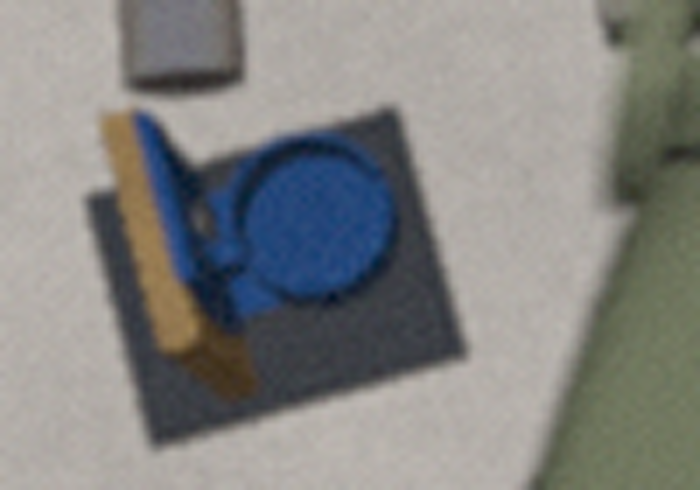

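View pics/s10c.png

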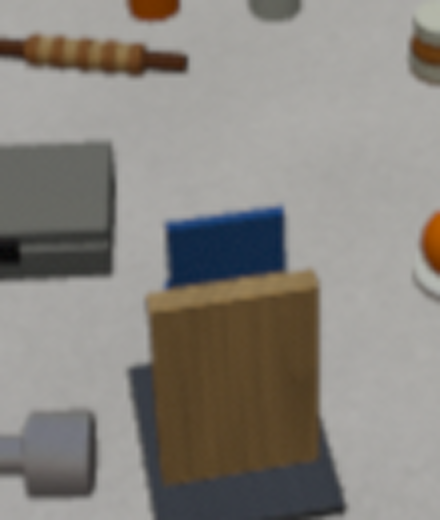

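```bash
python3 -m crank '0 -1 0 0 0 0 -1;0 -1 0 0 0 0 -1;0 -1 0 0 0 0 -1;0 -1 0 0 0 0 -1;0 -1 0 0 0 0 -1;0 -1 0 0 0 0 -1;0 -1 0 0 0 0 -1;0 -1 0 0 0 0 -1;0 -1 0 0 0 0 -1;0 -1 0 0 0 0 -1;0 -1 0 0 0 0 -1;0 -1 0 0 0 0 -1'
python3 -m crank '0 -1 0 0 0 0 -1;0 -1 0 0 0 0 -1;0 -1 0 0 0 0 -1;0 -0.05 0 0.7 0 -0.45 -1;0 0 0 0.8 0 -0.5 -1;0 0 0 0.8 0 -0.5 -1;0 0 0 0.8 0 -0.5 -1;0 0 0 0.8 0 -0.5 -1;0 0 0 0.8 0 -0.5 -1;0 0 0 0.8 0 -0.45 -1;0 0 0 0 0 0 -1;0 0 0 0 0 0 -1'
python3 - <<'E'
from h import *
np.set_printoptions(precision=2,suppress=True)
c,im=shot('wrist','w11')
s=arm.state(); print(s['tcp_rot'].T@(np.array([546.4,-309.4,150])-s['eef_pos'])/40)
E
```

```text
time_s: 14.42
eef_pos: [616.3, -52.1, 291.5]
tcp_rot: [[-0.036, 0.001, 0.999], [-0.999, 0.0, -0.036], [-0.0, -1.0, 0.001]]
contact_force: [0.3, 0.3, 0.2]
finger_gap: 85.4
time_s: 15.42
eef_pos: [545.0, -303.1, 291.1]
tcp_rot: [[0.271, 0.001, 0.963], [-0.963, 0.0, 0.271], [0.0, -1.0, 0.001]]
contact_force: [0.6, 0.8, 0.9]
finger_gap: 85.6
[ 0.2   3.53 -0.04]
```

View pics/w11.png

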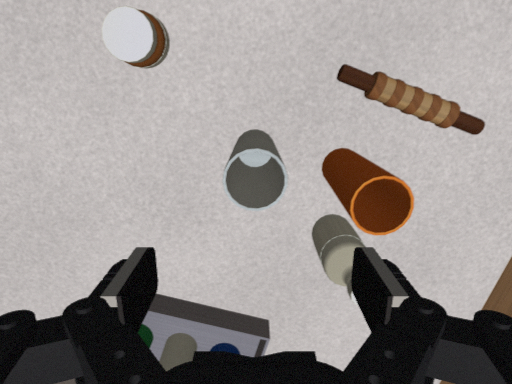

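Run:
```python
from h import *
np.set_printoptions(precision=2,suppress=True)
c=viewer.calibration('wrist'); s=arm.state()
im=cv2.imread('pics/w11.png'); crop(im,215,120,85,95,6,'w11c')
X=onz(c,255.5,178.5,150); print(X, s['tcp_rot'].T@(X-s['eef_pos'])/40)
```

```text
[ 547.76 -304.54  150.  ] [0.09 3.53 0.03]
```

View pics/w11c.png

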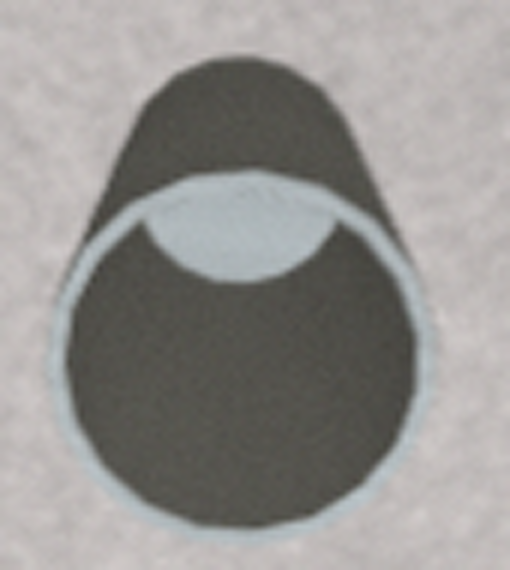

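```bash
python3 -m crank '0 0 0 0.12 0.6 0.01 -1;0 0 0 0 0.9 0 -1;0 0 0 0 0.9 0 -1;0 0 0 0 0.5 0 -1;0 0 0 0 0 0 -1;0 0 0 0 0 0 -1'
python3 - <<'E'
from h import *
np.set_printoptions(precision=2,suppress=True)
c,im=shot('wrist','w12')
E
```

```text
time_s: 15.97
eef_pos: [547.3, -303.8, 173.7]
tcp_rot: [[0.276, -0.002, 0.961], [-0.961, 0.002, 0.276], [-0.003, -1.0, -0.001]]
contact_force: [-0.2, -0.6, 0.9]
finger_gap: 85.3
```

View pics/w12.png

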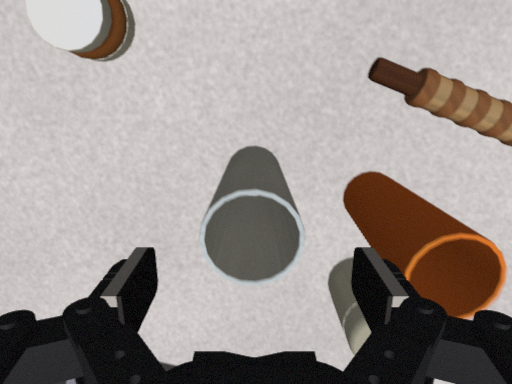

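Run:
```python
from h import *
np.set_printoptions(precision=2,suppress=True)
c=viewer.calibration('wrist'); s=arm.state()
for u,v in((252.5,237),(455,277)):
    X=onz(c,u,v,150); print(X, s['tcp_rot'].T@(X-s['eef_pos']))
```

```text
[ 548.71 -309.61  150.  ] [ 4.37 25.91 -1.07]
[ 666.79 -301.87  150.  ] [ 29.48  26.07 114.57]
```

```bash
python3 -m crank '0 0 0 0.1 0.3 -0.02 -1;0 0 0 0 0.5 0 -1;0 0 0 0 0.5 0 -1;0 0 0 0 0.3 0 -1;0 0 0 0 0 0 -1;0 0 0 0 0 0 0;0 0 0 0 0 0 0.4;0 0 0 0 0 0 1;0 0 0 0 0 0 1;0 0 0 0 0 0 1;0 0 0 0 0 0 1;0 0 0 0 0 0 1'
python3 -m crank '0 0 0 0 0 0 1;0 0 0 0 0 0 1'
python3 - <<'E'
from h import *
c,im=shot('wrist','w13')
E
```

```text
time_s: 17.02
eef_pos: [548.9, -311.4, 112.9]
tcp_rot: [[0.274, 0.004, 0.962], [-0.962, -0.003, 0.274], [0.004, -1.0, 0.003]]
contact_force: [-0.2, -1.0, 6.7]
finger_gap: 56.4
time_s: 17.18
eef_pos: [549.0, -311.3, 112.9]
tcp_rot: [[0.274, 0.004, 0.962], [-0.962, -0.003, 0.274], [0.004, -1.0, 0.003]]
contact_force: [-0.1, 0.2, 6.8]
finger_gap: 56.5
```

View pics/w13.png

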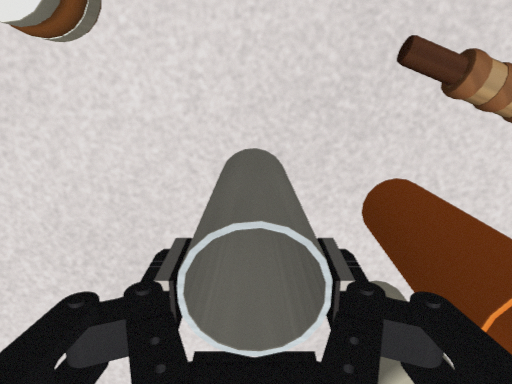

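```bash
python3 -m crank '0 0 0 0 -0.2 0 1;0 0 0 0 -0.5 0 1;0 0 0 0 -0.8 0 1;0 0 0 0 -0.9 0 1;0 0 0 0 -0.9 0 1;0 0 0 0 -0.5 0 1;0 0 0 0 0 0 1;0 0 0 0 0 0 1'
python3 - <<'E'
from h import *
np.set_printoptions(precision=2,suppress=True)
c=viewer.calibration('top')
for u,v in ((318,213),): print('cup',onz(c,u/7+140-.4,v/7+145-.4,122))
g=cv2.imread('pics/t10.png'); crop(g,165,155,40,40,14,'t10e')
c,im=shot('wrist','w14'); c,im=shot('side','s14'); crop(im,190,50,120,140,4,'s14c')
E
```

```text
time_s: 17.9
eef_pos: [548.0, -310.3, 263.9]
tcp_rot: [[0.274, 0.002, 0.962], [-0.962, -0.002, 0.274], [0.002, -1.0, 0.002]]
contact_force: [-0.5, 0.3, -1.9]
finger_gap: 56.2
cup [542.74 201.94 122.  ]
```

View pics/t10e.png

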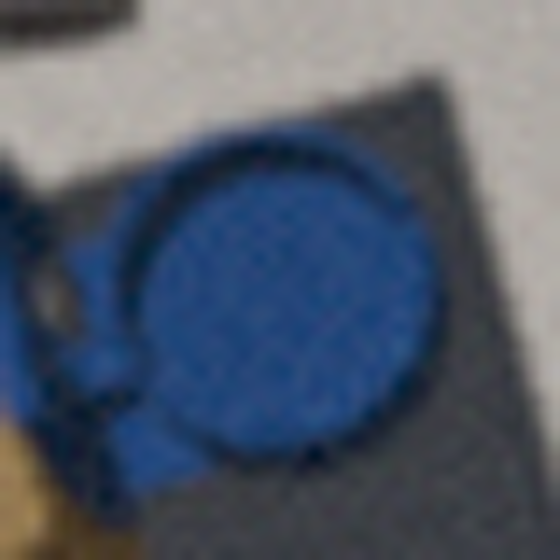

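View pics/w14.png

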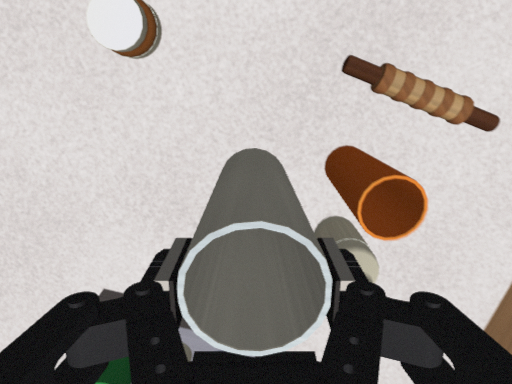

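View pics/s14.png

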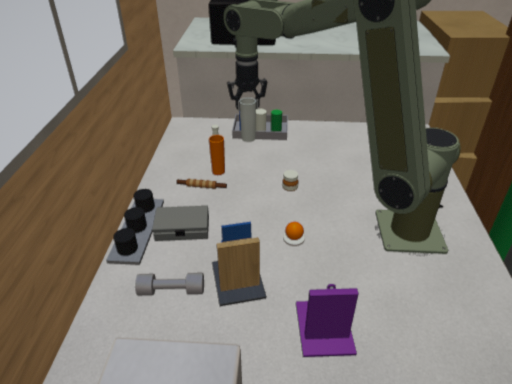

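```bash
python3 -m crank '0 0 0 -0.4 0 0.1 1;0 0 0 -0.8 0 0.2 1;0 0 0 -0.9 0 0.25 1;0 0 0 -0.9 0 0.25 1;0 0 0 -0.9 0 0.25 1;0 0 0 -0.9 0 0.25 1;0 0 0 -0.9 0 0.25 1;0 0 0 -0.9 0 0.25 1;0 0 0 -0.9 0 0.25 1;0 0 0 -0.9 0 0.25 1;0 0 0 -0.9 0 0.25 1;0 0 0 -0.9 0 0.25 1'
python3 -m crank '0 0 0 -0.8 0 0.25 1;0 0 0 -0.6 0 0.2 1;0 0 0 -0.4 0 0.2 1;0 0 0 0 0 0 1;0 0 0 0 0 0 1'
python3 - <<'E'
from h import *
np.set_printoptions(precision=2,suppress=True)
s=arm.state(); print(s['tcp_rot'].T@(np.array([542.5,204.5,264])-s['eef_pos']))
c,im=shot('wrist','w15'); 
for z in(36,):
  print('rim', s['tcp_rot'].T@(onz(c,255,287,s['eef_pos'][2]+z)-s['eef_pos']))
c,im=shot('side','s15'); crop(im,180,120,110,150,4,'s15c')
c,im=shot('top','t15'); crop(im,140,130,110,90,6,'t15c')
E
```

```text
time_s: 19.0
eef_pos: [541.2, 115.3, 259.9]
tcp_rot: [[0.274, -0.005, 0.962], [-0.962, 0.0, 0.274], [-0.002, -1.0, -0.005]]
contact_force: [0.9, 0.5, -1.0]
finger_gap: 56.2
time_s: 19.42
eef_pos: [547.0, 190.4, 260.0]
tcp_rot: [[0.276, -0.005, 0.961], [-0.961, -0.001, 0.276], [-0.0, -1.0, -0.005]]
contact_force: [0.7, -0.7, -1.4]
finger_gap: 56.1
[-14.81  -4.03  -0.44]
rim [ -5.5  -36.     0.03]
```

View pics/w15.png

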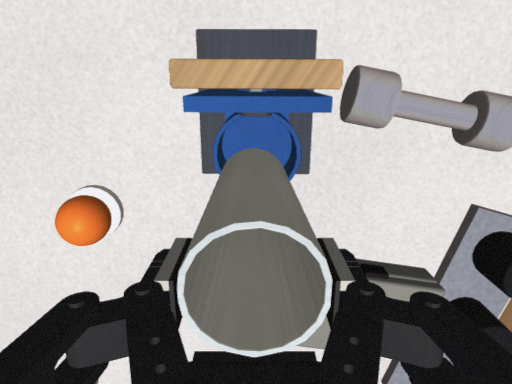

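View pics/s15c.png

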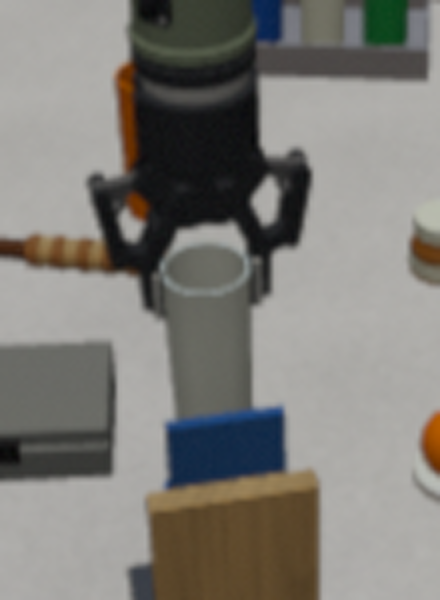

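View pics/t15c.png

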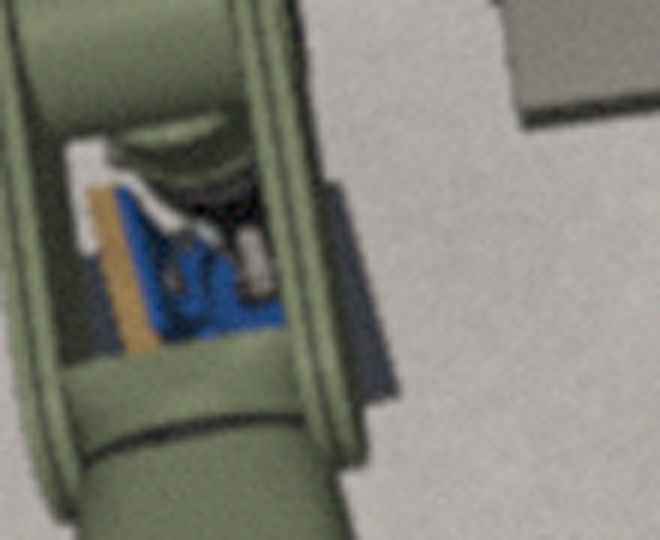

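Run:
```python
from h import *
im=cv2.imread('pics/w15.png'); crop(im,160,20,190,170,4,'w15c')
```

```text
(no output)
```

View pics/w15c.png

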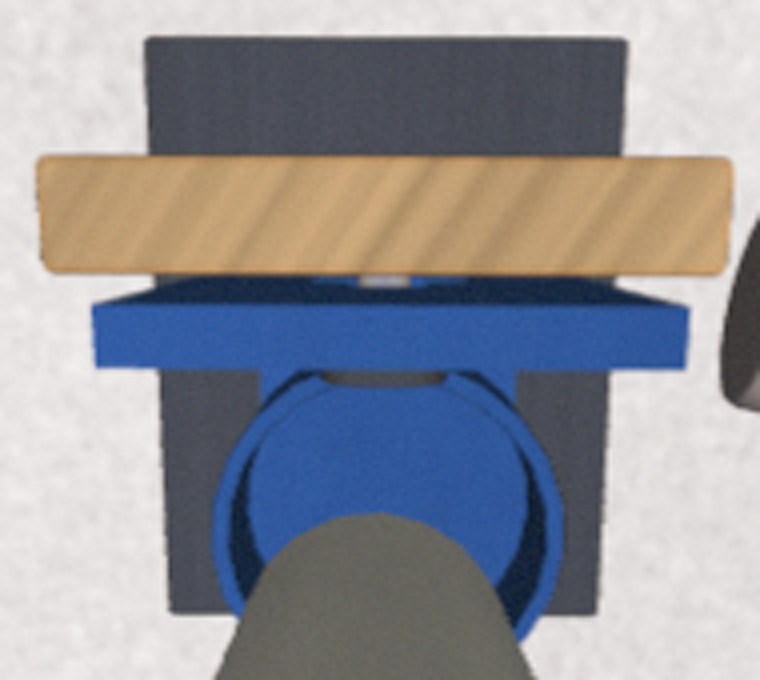

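Run:
```python
from h import *
np.set_printoptions(precision=2,suppress=True)
c=viewer.calibration('wrist'); s=arm.state(); R=s['tcp_rot'];e=s['eef_pos'];print(e)
R=np.array([[.2756,0,.9613],[-.9613,0,.2756],[0,-1,0]])
L=lambda u,v,z:R.T@(onz(c,u/4+160-.4,v/4+20-.4,z)-e)
print('plate',[L(*p,227) for p in((92,307),(690,307),(97,368),(687,368))])
print('board front top',[L(*p,180) for p in((42,273),(725,273))])
print('cup rim',L(213,522,122),L(563,522,122))
for h in(111,113,115): print('foot apex',L(380,513,e[2]-h))
W=lambda u,v,z:R.T@(onz(c,u,v,z)-e)
for zz in(36,38): print('rim top/bot',W(257,221,e[2]+zz),W(257,354,e[2]+zz),W(179,287,e[2]+zz),W(331,287,e[2]+zz))
```

```text
[548.08 188.45 261.26]
plate [array([-69.79,  34.26, -36.33]), array([-69.68,  34.26,  39.28]), array([-62.24,  34.26, -36.18]), array([-62.13,  34.26,  39.41])]
board front top [array([-73.36,  81.26, -53.69]), array([-73.19,  81.26,  55.01])]
cup rim [-22.04 139.26 -35.3 ] [-21.94 139.26  38.84]
foot apex [-29.17 111.     0.08]
foot apex [-28.8  113.     0.08]
foot apex [-28.43 115.     0.08]
rim top/bot [-31.4  -36.     0.84] [ 24.55 -36.     0.9 ] [ -5.56 -36.   -27.41] [ -5.52 -36.    27.68]
rim top/bot [-32.25 -38.     0.83] [ 22.64 -38.     0.88] [ -6.9  -38.   -26.89] [ -6.86 -38.    27.16]
```

```bash
python3 -m crank '0 0 0 -0.2 0 0.03 1;0 0 0 -0.19 0 0 1;0 0 0 0 0.3 0 1;0 0 0 0 0.3 0 1;0 0 0 0 0 0 1;0 0 0 0 0 0 1'
python3 - <<'E'
from h import *
c,im=shot('wrist','w16'); crop(im,160,20,190,170,4,'w16c')
c,im=shot('top','t16'); crop(im,140,130,110,90,6,'t16c')
E
```

```text
time_s: 20.07
eef_pos: [544.5, 204.1, 236.2]
tcp_rot: [[0.274, -0.004, 0.962], [-0.962, -0.001, 0.274], [-0.0, -1.0, -0.004]]
contact_force: [-0.7, 0.5, -1.6]
finger_gap: 56.2
```

View pics/w16c.png

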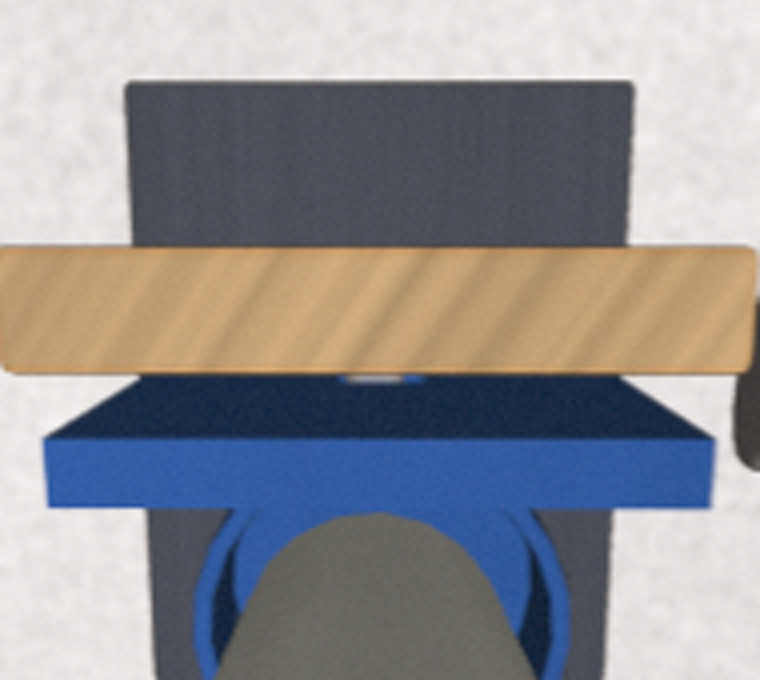

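View pics/t16c.png

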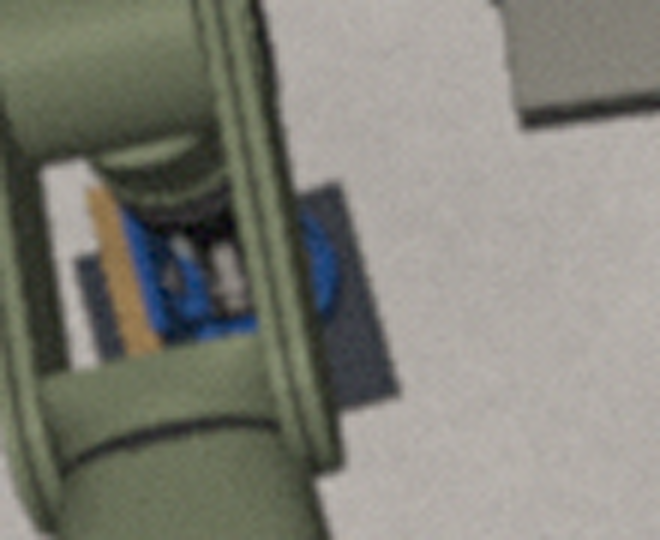

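Run:
```python
from h import *
np.set_printoptions(precision=2,suppress=True)
c=viewer.calibration('wrist'); e=arm.state()['eef_pos'];print(e)
R=np.array([[.274,0,.962],[-.962,0,.274],[0,-1,0]])
L=lambda u,v,z:R.T@(onz(c,u/4+160-.4,v/4+20-.4,z)-e)
print('plate',[L(*p,227) for p in((45,438),(714,438),(48,507),(711,507))])
print('board front top',[L(*p,180) for p in((10,373),(745,373))])
print('foot apex',L(380,513,e[2]-113), 'cup',L(193,630,122),L(571,630,122))
```

```text
[545.73 204.39 238.1 ]
plate [array([-56.27,  11.1 , -37.88]), array([-56.32,  11.1 ,  37.69]), array([-48.41,  11.1 , -38.11]), array([-48.45,  11.1 ,  37.94])]
board front top [array([-59.57,  58.1 , -53.85]), array([-59.65,  58.1 ,  53.26])]
foot apex [-28.8  113.     0.22] cup [ -4.66 116.1  -37.  ] [ -4.7  116.1   38.32]
```

```bash
python3 -m crank '0 0 0 -0.03 0.2 0 1;0 0 0 0 0.3 0 1;0 0 0 0 0.3 0 1;0 0 0 0 0.1 0 1;0 0 0 0 0 0 1;0 0 0 0 0 0 1'; python3 -m crank '0 0 0 0 0.05 0 1;0 0 0 0 0.05 0 1;0 0 0 0 0 0 1;0 0 0 0 0 0 1'
```

```text
time_s: 20.67
eef_pos: [545.0, 205.6, 201.5]
tcp_rot: [[0.274, -0.002, 0.962], [-0.962, -0.0, 0.274], [-0.0, -1.0, -0.002]]
contact_force: [-1.0, -0.6, -1.5]
finger_gap: 55.9
time_s: 21.0
eef_pos: [545.6, 205.8, 198.7]
tcp_rot: [[0.274, 0.0, 0.962], [-0.962, 0.0, 0.274], [0.0, -1.0, 0.0]]
contact_force: [-0.3, -1.0, -1.2]
finger_gap: 56.2
```

```bash
python3 -m crank '0 0 0 0 0.05 0 1;0 0 0 0 0 0 1;0 0 0 0 0 0 1'; python3 -m crank '0 0 0 0 0.04 0 1;0 0 0 0 0 0 1;0 0 0 0 0 0 1';python3 - <<'E'
from h import *
c,im=shot('wrist','w17')
E
```

```text
time_s: 21.25
eef_pos: [545.4, 205.8, 196.4]
tcp_rot: [[0.274, -0.0, 0.962], [-0.962, -0.0, 0.274], [-0.0, -1.0, -0.0]]
contact_force: [-0.6, 0.4, -1.8]
finger_gap: 56.2
time_s: 21.5
eef_pos: [545.3, 205.7, 194.7]
tcp_rot: [[0.274, -0.0, 0.962], [-0.962, -0.0, 0.274], [-0.0, -1.0, -0.0]]
contact_force: [-0.6, -0.2, -1.8]
finger_gap: 55.9
```

View pics/w17.png

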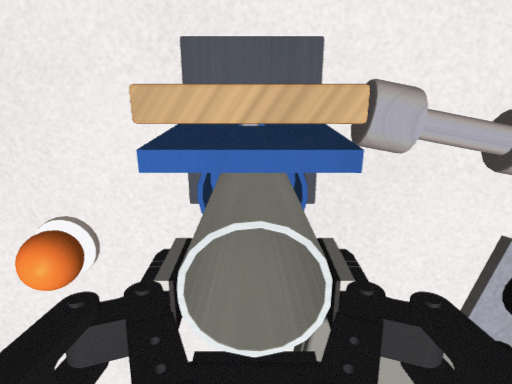

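```bash
python3 -m crank '0 0 0 0 0.04 0 1;0 0 0 0 0 0 1;0 0 0 0 0 0 1'; python3 -m crank '0 0 0 0 0.04 0 1;0 0 0 0 0 0 1;0 0 0 0 0 0 1'
```

```text
time_s: 21.8
eef_pos: [545.8, 205.7, 193.9]
tcp_rot: [[0.274, 0.001, 0.962], [-0.962, 0.0, 0.274], [0.0, -1.0, 0.001]]
contact_force: [-0.0, -0.3, 1.3]
finger_gap: 56.1
time_s: 22.05
eef_pos: [546.1, 205.6, 193.7]
tcp_rot: [[0.274, 0.002, 0.962], [-0.962, -0.0, 0.274], [0.001, -1.0, 0.002]]
contact_force: [-1.9, -2.0, 6.3]
finger_gap: 56.4
```

```bash
python3 -m crank '0 0 0 0 -0.03 0 1;0 0 0 0 0 0 -0.35;0 0 0 0 0 0 -0.5;0 0 0 0 0 0 -0.7;0 0 0 0 0 0 -0.9;0 0 0 0 0 0 -1;0 0 0 0 0 0 -1;0 0 0 0 0 0 -1'
python3 - <<'E'
from h import *
c,im=shot('wrist','w18')
E
```

```text
time_s: 22.72
eef_pos: [545.4, 205.8, 192.7]
tcp_rot: [[0.274, -0.0, 0.962], [-0.962, -0.0, 0.274], [-0.0, -1.0, -0.0]]
contact_force: [-0.1, 0.5, -0.0]
finger_gap: 85.3
```

View pics/w18.png

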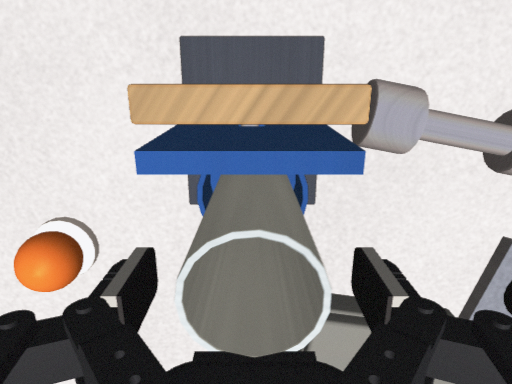

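Released and standing. Straight up, then clear away and check.

```bash
python3 -m crank '0 0 0 0 -0.3 0 -1;0 0 0 0 -0.6 0 -1;0 0 0 0 -0.8 0 -1;0 0 0 0 -0.8 0 -1;0 0 0 0.8 0 0 -1;0 0 0 0.9 0 0 -1;0 0 0 0.9 0 0 -1;0 0 0 0.9 0 0 -1;0 0 0 0.9 0 0 -1;0 0 0 0 0 0 -1;0 0 0 0 0 0 -1;0 0 0 0 0 0 -1'
python3 - <<'E'
from h import *
c,im=shot('wrist','w19')
c,im=shot('side','s19');crop(im,190,150,100,140,4,'s19c')
c,im=shot('top','t19'); crop(im,140,145,100,70,7,'t19c')
E
```

```text
time_s: 23.77
eef_pos: [593.7, 36.6, 293.5]
tcp_rot: [[0.273, 0.0, 0.962], [-0.962, 0.001, 0.273], [-0.0, -1.0, 0.001]]
contact_force: [-0.2, 0.7, 0.3]
finger_gap: 85.2
```

View pics/s19c.png

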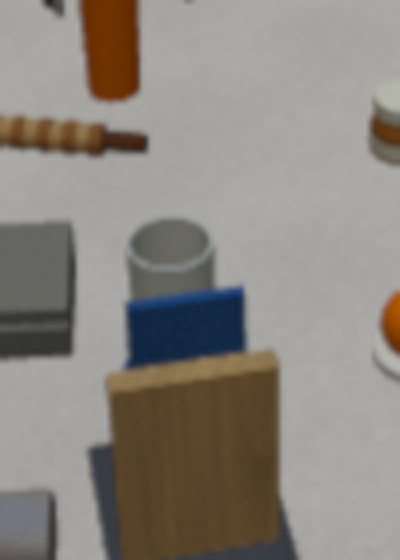

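View pics/t19c.png

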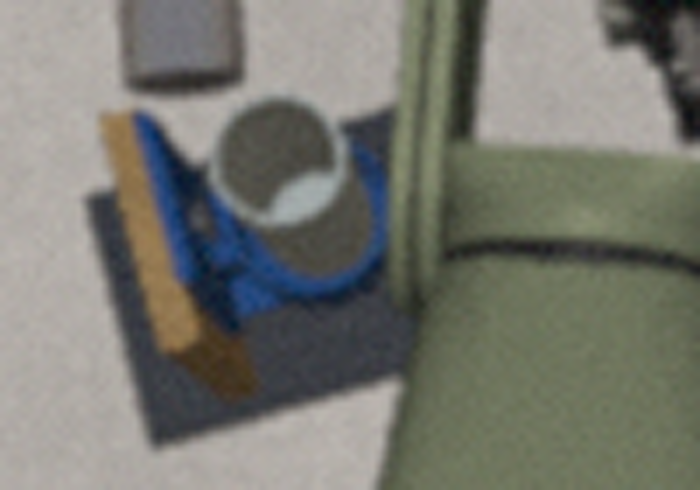

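View pics/w19.png

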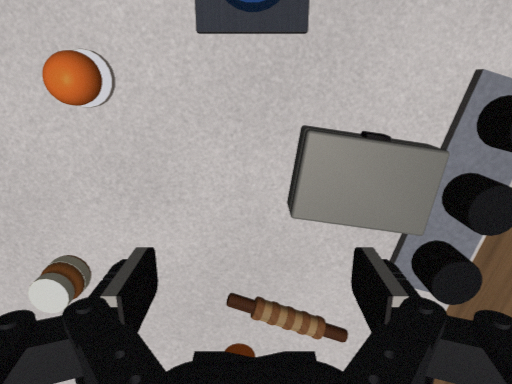

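Run:
```python
from h import *
np.set_printoptions(precision=1,suppress=True)
c=viewer.calibration('top'); print('rim top',onz(c,281/7+139.6,160/7+144.6,232))
c=viewer.calibration('side'); print('rim side',onz(c,171/4+189.6,243/4+149.6,232))
print('foot/cup side n/a; holder plate top corners side', onz(c,127/4+189.6,303/4+149.6,227),onz(c,244/4+189.6,288/4+149.6,227))
s=arm.state();print(s['contact_force'],s['joint_vel']); arm.hand_in()
```

```text
rim top [544.4 202.  232. ]
rim side [543.4 207.1 232. ]
foot/cup side n/a; holder plate top corners side [565.2 261.3 227. ] [493.3 242.5 227. ]
[-0.5  0.   0.3] [ 0.  0.  0. -0. -0. -0.]
the job is handed in; nothing more can be done
```

I hung the blue holder on the stand's screw and let it go. I then lowered the aluminium tumbler into its cup until I felt the floor, released it, and handed the job in at about 24 s. The hand-in gave no verdict.

- **Holder:** It hangs straight on the screw at the end of the slot. The plate's top leaned out by only about 1–2 degrees when I measured it, before the tumbler went in.
- **Tumbler:** In the last pictures it stands upright in the cup. I measured its rim near (544, 202–207) mm, and had earlier put the cup axis near (542–543, 201–207) mm.
- **Robot:** It was at rest and clear of everything, with almost no contact force.
- **Other things on the counter:** In the pictures the bystanders look undisturbed. I did not measure their positions.
- **Disagreement:** The top and side cameras differed by about 5 mm in y on the tumbler's rim. That is within the 13 mm allowed off-centre, so I did not follow it further.

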